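# Snap the cover onto the sloping junction box

## Task

Pick up the loose clip-on cover by its grip bar and fit it on the open junction box on the sloping bracket, square to the slope. Press it fully home, until the clips at both ends have snapped over the box's rim and the plate lies flush on the rim all along, then let go of it. Press firmly but do not slam or crush it, and leave the tin and the screwdriver where they are.

Things in the scene. Friction and masses are not known exactly. Their poses are not given: they have to be found in the camera images.
- cover_grip (a point): Centre of the grip bar on the loose cover. The cover is a mid-grey plastic plate 96 (x) x 172 (y) x 5 (z) mm; the bar on its middle is 16 wide (x), 60 long (y), 24 high (z), so this point is 12 mm above the plate's upper face and 17 mm above its underside. z: plate normal, from clips to bar; y: long direction. Mass about 0.17 kg. It lies on the bench bar upward.
- cover: The whole cover; origin between the feet of its clip arms, 35 mm below cover_grip, same axes. Four tapered locating posts (10 mm thick, 16 mm long, at x +-37, y +-64) under the plate drop inside the box's corners; a sprung clip arm 40 mm wide at each y end reaches 18 mm below the plate and spreads 2.5 mm over the rim lip. It fits either way round (half a turn).
- cover_end_a (a point): Where to press for the clip at the cover's -y end: on the plate's upper face, 63 mm from the middle along -y, 12 mm below cover_grip along z. A black pad 40 (x) x 22 (y) mm marks it; nothing stands on the plate between 35 and 86 mm from its middle.
- cover_end_b (a point): The same point for the clip at the cover's +y end (63 mm along +y).
- housing_rim (a point): Centre of the open mouth of the grey junction box, level with the top of its rim. Box 96 (x) x 150 (y) x 40 (z) mm, walls 4 mm, rim lips at both y ends 5 mm thick, outer faces y +-79. z: outward normal of the mouth, tilted 30 degrees from vertical toward the box's low side (-x); y: long direction, level; x: up the slope.
- rim_end_a (a point): Where cover_end_a is when the cover is home (5 mm out of the rim plane, 63 mm along the box's -y). Home, the plate's underside lies on the rim and cover_grip is 17 mm out from housing_rim; a snapped clip has up to 1.5 mm of play. Coming in along z: posts enter with the plate 16 mm out (4 mm lead, 2 mm play), clips touch the lip at 14 mm, are fully spread at 7 mm, snap at 2 mm.
- rim_end_b (a point): The same point at the box's +y end. Each end takes about 6 to 18 N of push to snap, both together twice that. The box rides on four soft rubber mounts: pushed with more than about 3 N it sinks along its -z, some 2.5 N per mm, up to 8 mm, and comes back when let go, so where a pushing finger has got to does not tell how far the cover is on.
- stand: Steel bracket 124 x 164 mm, fixed to the bench, that carries the box on its slope; origin in the centre of its foot on the bench, x from the low to the high side. Box and bracket are damaged if the cover is driven against them with more than 100 N.
- tin: Bystander: closed paint tin, 68 mm in diameter, 72 mm high, standing on the bench; origin in the centre of its underside.
- screwdriver: Bystander: screwdriver 207 mm long lying on the bench; origin at the underside of its middle.

How it is judged (in metres and radians):
At the end, for the whole second after the job is handed in: The cover lies on the box, both clips snapped: both end points of the plate 3.5 to 7 mm out from the rim plane (5 mm = flush), centred within 5 mm, long sides parallel within 0.06 rad, at rest (z of cover_end_a in the frame of housing_rim between 0.0035 and 0.007 m and z of cover_end_b in the frame of housing_rim between 0.0035 and 0.007 m and x of cover_grip in the frame of housing_rim between -0.005 and 0.005 m and y of cover_grip in the frame of housing_rim between -0.005 and 0.005 m and angle between the y axis of cover_grip and the y axis of housing_rim, either way round below 0.06 rad and linear speed of cover below 0.01 m/s); the robot touches nothing.
It fails at once if the cover is driven against the box with more than 100 N (contact force between cover and stand above 100 N).
It fails at once if the tin is moved more than 30 mm (distance of tin from where it was at the start of the episode above 0.03 m).
It fails at once if the screwdriver is moved more than 30 mm (distance of screwdriver from where it was at the start of the episode above 0.03 m).
It also fails if it takes over 58 s, if anything falls off the work surface, if the arm or the gripper's body presses on something with over 40 N, if the wrist force passes 120 N, or if a joint passes its speed limit or range.

## Robot

A 6-joint arm with a two-finger parallel gripper is mounted at the origin on a cart in front of the work surface, level with it; the furniture and walls round the work are solid. World frame = base frame: x ahead of the robot, y to its left, z up, the work surface at z = 0. Lengths are in mm, angles in rad, forces in N, time in s.
With the tool pointing down it reaches from about 425 to 950 mm from the base axis. Payload 14.7 kg.
Tool frame: the origin (TCP) lies on the front face of the gripper's body, between the roots of the fingers; the fingertips stand 73 mm ahead of it and the grasp point (between the pads) lies 54 mm ahead of it; z points along the fingers, y is the line along which they close (so a half turn about z gives the same grasp; the last joint's range is limited). The gripper opens to 85 mm and grips with 20 to 120 N. Pads are 22 mm wide; open, the fingers measure 114 mm over their backs; the gripper's body (76 mm by 85 mm) begins 54 mm behind the grasp point. The pads swing forward as they close: fully open they stand 13 mm farther back than shut.
Start: joints at [-1.305, 0.48, 1.596, -0, 1.065, -0.047], TCP at [200.037, -618.448, 303.897] pointing down, gripper open.
Joint ranges: [-2.75, 2.75], [-0.82, 2.05], [0.23, 2.67], [-1.56, 4.7], [0.09, 2.69], [-2.92, 2.92]. Speed limits (rad/s): [1.89, 1.89, 2.39, 3.01, 3.01, 3.01].

## Interface

Orientations are given as a 3x3 rotation matrix whose columns are the frame's x, y, z axes.
In Python, from station import manip gives the robot as it stands. The module is installed in compiled form; this text tells all that it offers.
- The arm moves only by the tool move_arm, never from a script. Its arguments are lists of equal length, an entry for each row: "slide": the shift along the tool's x, y, z in units of 2.5 cm (1.0 is 2.5 cm), a list of three; "rotation": the turn, a rotation vector about the tool's x, y, z in units of 0.1 rad (1.0 is 0.1 rad), a list of three; "grip": the closure, from 0 (fully open) to 1 (shut). In form: {"slide": [[x, y, z], ...], "rotation": [[ax, ay, az], ...], "grip": [grip, ...]}. A call has 1 to 20 rows; each row shifts and turns the commanded pose from where the row before left it, along the tool's axes as they then stand; what a row does not reach is not made up. A row lasts 1/8 s, in which the tool goes at most 62.5 mm and 10.7 degrees, less where a joint would pass 70% of its speed; a pose out of reach is approached as far as the arm can. A call with a number of a shift or a turn outside -1 to 1 is refused whole. A call with a gripper value outside its range is refused whole. The fingers move at their own pace and stop on an object; "newtons" is the grip in N (left out, the last holds). Time passes only in rows, so rows that do not move let the fingers close. It gives the time, the measured TCP pose, the force, the opening and the grip force at its end, in the units of the state.
- manip.read_state(): the state, without advancing time (a new reading comes with each control period).
- manip.capture(name): name is "side" or "top"; returns (picture, depth): 384x512x3 uint8, red, green, blue; 384x512 float32, mm along the optical axis (not along the pixel's ray), 0 where there is no reading.
- manip.camera_model(name): a dict with "K" (3x3 intrinsics, pixels), "R" (3x3) and "t" (3): a world point X has camera coordinates R X + t. Camera axes: x right, y down, z forward; pixel columns grow to the right and rows downward; lengths in mm; the calibration is good to about 2 mm. A picture is of the moment at which its call begins. camera_model takes no time and is no camera call.
- manip.job_done(): hands the job in; it is judged then, once.
Trained networks look in the newest picture that a camera, given by its name, has taken for a name from the list of things; names that differ only in an ending like _2 or _b are one class to them, and where a whole thing is asked for, a point or a joint stands for the part that bears it (a point fixed in the world has none). Each returns a list of dicts, best first, with "conf" (0 to 1); they miss things now and then, are a little off and sometimes report something else, mostly with a low value. They report only what shows in the picture. A call takes as long as a camera call.
- manip.masks_of(camera, label): "mask" (384x512 bool, what is visible of it) and "bbox" ([left, top, width, height] in pixels, round what is visible of it).
The state is a dict: "clock": time; "joint_positions": joint angles; "dq": joint speeds; "effort": joint torques, N m; "tcp_pos": TCP position; "orientation": TCP orientation; "contact_force": force on the tool from outside, world axes, zero at the start; "wrist_torque": the same for the moment, N m; "width": finger opening in mm; "grasp_force": force on a finger pad.
Only numpy, scipy, OpenCV 4.12 (cv2) and the standard library are available. Lean on these libraries where they do the work, as an engineer would, in place of code of your own. Each camera call takes 0.05 s, during which the arm holds its last target. There are 200 camera calls.

## Working session

There is one attempt and no reset: what is moved stays moved. The work goes in short steps, Python scripts to look and compute and a tool call to move; the robot and the scene stay as the last step left them, time stands still between calls to the robot, and variables do not carry over. Pictures are saved under pics/ and viewed, at most 10 in all, crops included, and the job is handed in when it is done.

Besides the shell and the picture viewer there is one more tool, called after "Request:" as name(argument=value, ...), one argument or row to a line, values as JSON. move_arm: Moves the arm, as the interface text tells. Shifts and turns lie within -1 to 1; 1 stands for 2.5 cm of shift or 0.1 rad of turn. Its arguments: {"type":"object","properties":{"slide":{"type":"array","items":{"type":"array","items":{"type":"number"}}},"rotation":{"type":"array","items":{"type":"array","items":{"type":"number"}}},"grip":{"type":"array","items":{"type":"number"}},"newtons":{"type":"number"}},"required":["slide","rotation","grip"]}

```bash
mkdir -p pics; cat > h.py <<'E'
import numpy as np, cv2
from station import manip
def cloud(cam, depth, mask):
    m=manip.camera_model(cam); K,R,t=[np.array(m[k],float) for k in "KRt"]
    v,u=np.nonzero(mask&(depth>0)); z=depth[v,u]
    c=np.stack([(u-K[0,2])/K[0,0]*z,(v-K[1,2])/K[1,1]*z,z],1)
    return (c-t)@R
E
python3 - <<'E'
from h import *
s=manip.read_state();print(s['clock'],s['tcp_pos'],s['orientation'],s['width'],s['contact_force'])
ims=[]
for cam in("top","side"):
    p,d=manip.capture(cam);np.savez(cam+"0.npz",p=p,d=d);cv2.imwrite(f"pics/{cam}0.png",p[:,:,::-1])
    for l in("cover","cover_grip","cover_end_a","housing_rim","stand","tin","screwdriver"):
        for i,r in enumerate(manip.masks_of(cam,l)[:2]):
            P=cloud(cam,d,r["mask"])
            np.save(f"m_{cam}_{l}_{i}.npy",r["mask"])
            print(cam,l,round(r["conf"],2),r["bbox"],len(P),np.median(P,0).round(),np.percentile(P,2,axis=0).round(),np.percentile(P,98,axis=0).round()) if len(P) else print(cam,l,r["conf"],r["bbox"])
E
```

```text
0.0 [ 199.95074787 -618.13893469  303.26988866] [[ 9.51490750e-01  3.07677198e-01 -3.06603052e-04]
 [ 3.07677341e-01 -9.51490009e-01  1.19026826e-03]
 [ 7.44886629e-05 -1.22686406e-03 -9.99999245e-01]] 85.43405203089073 [ 0.18216323 -0.17965095  0.45223559]
top cover 0.9 [154.2, 165.1, 32.9, 51.1] 1609 [498. 326.  23.] [419. 281.  16.] [582. 373.  47.]
top cover 0.36 [221.7, 153.7, 36.8, 51.8] 1738 [527.  99.  74.] [449.  45.  40.] [599. 153. 120.]
top cover_grip 0.94 [151.7, 162.1, 29.7, 58.2] 1670 [501. 326.  23.] [418. 281.   2.] [585. 375.  47.]
top cover_end_a 0.87 [155.7, 165.9, 30.0, 50.5] 1618 [499. 325.  23.] [419. 279.  16.] [582. 373.  47.]
top housing_rim 0.93 [221.2, 154.2, 40.0, 50.3] 1584 [527.  99.  74.] [453.  48.  42.] [598. 149. 120.]
top stand 0.77 [221.1, 151.2, 44.4, 60.0] 2169 [524.  87.  74.] [446.  21.   2.] [602. 149. 120.]
top tin 0.97 [327.0, 210.8, 21.4, 20.4] 422 [ 407. -207.   70.] [ 377. -239.   18.] [ 438. -178.   77.]
top screwdriver 0.68 [179.9, 228.6, 58.6, 8.1] 308 [366. 234.  22.] [354. 102.   8.] [379. 289.  30.]
top screwdriver 0.19 [326.2, 208
[... 308 characters left out ...]
8, 178.6, 73.4, 71.2] 4405 [528. 109.  66.] [449.  50.   1.] [605. 152. 116.]
side cover_end_a 0.93 [213.4, 269.7, 95.4, 46.2] 3187 [502. 336.  22.] [419. 281.  11.] [584. 375.  46.]
side cover_end_a 0.33 [208.9, 179.3, 74.7, 50.7] 3247 [526.  95.  74.] [449.  47.  28.] [601. 153. 117.]
side housing_rim 0.88 [206.8, 181.8, 76.9, 49.7] 3230 [526.  94.  75.] [450.  46.  32.] [600. 153. 118.]
side stand 0.69 [206.4, 178.9, 76.1, 67.9] 4415 [528. 108.  66.] [450.  50.   1.] [605. 152. 117.]
side tin 0.96 [270.3, 141.9, 28.3, 32.2] 722 [ 411. -186.   47.] [ 377. -236.    1.] [ 443. -175.   72.]
side screwdriver 0.68 [313.8, 225.7, 19.6, 59.8] 504 [368. 249.  20.] [356. 111.   1.] [379. 297.  26.]
```

View pics/top0.png

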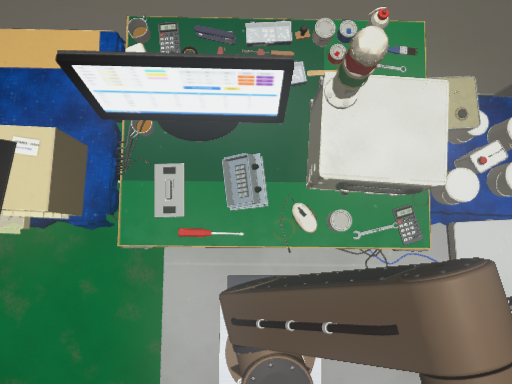

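View pics/side0.png

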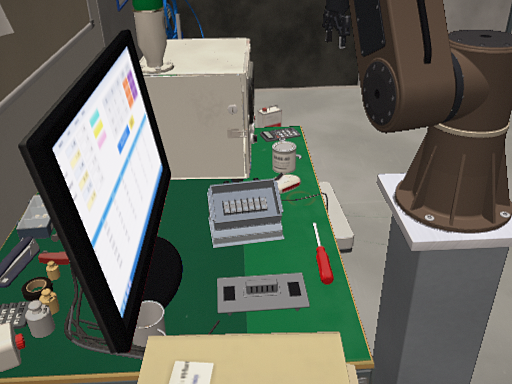

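```bash
cat > fit.py <<'E'
from h import *
def rect(P,n,c):
    # min-area rect in plane with normal n
    a=np.array([1.,0,0]); a-=n*(a@n); a/=np.linalg.norm(a); b=np.cross(n,a)
    q=np.stack([(P-c)@a,(P-c)@b],1).astype(np.float32)
    (cx,cy),(w,h),ang=cv2.minAreaRect(q)
    M=cv2.boxPoints(((cx,cy),(w,h),ang))
    e=M[1]-M[0]; f=M[2]-M[1]; L=e if np.hypot(*e)>np.hypot(*f) else f
    L=L/np.hypot(*L); d=L[0]*a+L[1]*b
    return c+cx*a+cy*b,(w,h),d
def plane(P,tol,seed=0,cond=None):
    r=np.random.default_rng(seed);best=None;bn=-1
    for _ in range(1500):
        p=P[r.choice(len(P),3,False)];n=np.cross(p[1]-p[0],p[2]-p[0]);l=np.linalg.norm(n)
        if l<500: continue
        n/=l; n*=np.sign(n[2])
        if cond and not cond(n): continue
        k=np.abs((P-p[0])@n)<tol
        if k.sum()>bn: bn=k.sum();best=k
    Q=P[best];c=Q.mean(0);n=np.linalg.svd(Q-c)[2][2];n*=np.sign(n[2])
    return Q,c,n
E
python3 - <<'E'
from fit import *
for cam in("top","side"):
    d=np.load(cam+"0.npz")["d"]
    P=cloud(cam,d,np.load(f"m_{cam}_cover_0.npy"))
    Q,c,n=plane(P,2,cond=lambda n:n[2]>.97)
    print(cam,"cover plate",n.round(3),c.round(1),*[np.round(x,3) for x in rect(Q,n,c)])
    B=P[P[:,2]>38]; print(" bar",len(B),B.mean(0).round(1),np.percentile(B,[3,97],axis=0).round())
    P=cloud(cam,d,np.load(f"m_{cam}_housing_rim_0.npy"))
    # rim: search plane tilted 30deg, near the outer hull
    for s in range(2):
        Q,c,n=plane(P,2,s,cond=lambda n:abs(n[2]-.866)<.06)
        print(cam,"box plane",len(Q),n.round(3),c.round(1),*[np.round(x,3) for x in rect(Q,n,c)])
    o=(P-c)@n; print(" heights hist",np.histogram(o,bins=np.arange(-50,60,5)))
    m=(o>-4); print(np.histogram((P[m]-c)@np.array([1,0,0]),10))
d=np.load("top0.npz")["d"];P=cloud("top",d,np.ones_like(d,bool))
k=(P[:,2]>150)&(P[:,0]>300)&(P[:,1]>-100)&(P[:,1]<450); print("tall",np.percentile(P[k],[1,50,99],axis=0).round())
E
```

```text
top cover plate [-0.007 -0.007  1.   ] [496.2 326.2  22.7] [500.279 326.387  22.758] [170.549  95.496] [0.999 0.032 0.007]
 bar 95 [499.4 326.   45.7] [[471. 319.  40.]
 [527. 335.  52.]]
top box plane 306 [-0.062  0.489  0.87 ] [523.9 101.8  59.5] [529.126  90.884  65.969] [140.301  95.618] [ 0.991  0.132 -0.004]
top box plane 305 [-0.08   0.508  0.858] [524.4 100.7  61. ] [529.086  91.165  67.112] [140.303  96.26 ] [0.99 0.14 0.01]
 heights hist (array([  0,   0,   0,   0,   0,   0,   1,   0,  43, 328, 259, 158, 244,
       143,  92,  87, 155,  69,   5,   0,   0]), array([-50, -45, -40, -35, -30, -25, -20, -15, -10,  -5,   0,   5,  10,
        15,  20,  25,  30,  35,  40,  45,  50,  55]))
(array([ 90, 151, 174, 162, 157, 155, 155, 161, 131, 160]), array([-79.18754283, -63.38189954, -47.57625625, -31.77061295,
       -15.96496966,  -0.15932637,  15.64631692,  31.45196021,
        47.2576035 ,  63.0632468 ,  78.86889009]))
side cover plate [ 0.001 -0.001  1.   ] [502.4 334.8  21.8] [501.398 328.784  21.843] [170.72  98.4 ] [ 1.     0.027 -0.001]
 bar 254 [501.5 330.6  44.1] [[474. 321.  38.]
 [529. 337.  47.]]
side box plane 741 [-0.059  0.471  0.88 ] [527.4  83.3  68.9] [527.58   92.649  63.92 ] [145.006  96.234] [0.992 0.125 0.   ]
side box plane 792 [-0.067  0.488  0.87 ] [528.5  83.8  68.4] [525.979  92.009  63.63 ] [140.572  95.89 ] [0.991 0.135 0.   ]
 heights hist (array([  0,   0,   0,   0,   0,   0,  12,   6,  14, 605, 637, 256, 502,
       242, 169, 141, 284, 308,   3,   0,   0]), array([-50, -45, -40, -35, -30, -25, -20, -15, -10,  -5,   0,   5,  10,
        15,  20,  25,  30,  35,  40,  45,  50,  55]))
(array([273, 312, 313, 326, 327, 318, 330, 338, 316, 264]), array([-85.03244744, -68.63793125, -52.24341507, -35.84889888,
       -19.4543827 ,  -3.05986652,  13.33464967,  29.72916585,
        46.12368203,  62.51819822,  78.9127144 ]))
tall [[723. -26. 155.]
 [751. 209. 341.]
 [781. 445. 449.]]
```

```bash
python3 - <<'E'
from fit import *
for cam in("top","side"):
    d=np.load(cam+"0.npz")["d"]
    P=cloud(cam,d,cv2.dilate(np.load(f"m_{cam}_housing_rim_0.npy").astype(np.uint8),np.ones((5,5)))>0)
    for th in (.12,.132,.145):
        n=np.array([-.5*np.sin(th),.5*np.cos(th),.866]); L=np.array([np.cos(th),np.sin(th),0]); X=np.cross(L,n)  # may be down/up
        h=P@n; top=np.percentile(h,99)
        for lo in (14,5):
            k=(h>top-lo)&(h<top+4)
            Q=P[k]; a=Q@L; b=Q@X
            if lo==14: print(cam,th,"hist",np.histogram(h[h>top-14],bins=np.arange(top-14,top+6,2))[0],round(top,1))
            ea=np.percentile(a,[1,99]); eb=np.percentile(b,[1,99])
            c=L*ea.mean()+X*eb.mean()+n*(np.median(h[k]))
            print("  lo",lo,k.sum(),(ea[1]-ea[0]).round(1),(eb[1]-eb[0]).round(1),c.round(1),np.round(rect(Q,n,c)[2],3),np.round(rect(Q,n,c)[0],1),np.round(rect(Q,n,c)[1]), "X",X.round(3))
    # edges: slope of rim height vs L along each long side
E
```

```text
top 0.12 hist [31 35 38 69 83 73 56 16  3] 109.7
  lo 14 404 156.7 99.3 [524.  107.5  95.1] [ 0.992  0.128 -0.005] [524.3 107.4  95.2] [158. 107.] X [ 0.104 -0.86   0.5  ]
  lo 5 188 157.4 96.7 [523.9 107.9  98.2] [ 0.991  0.132 -0.007] [524.4 107.5  98.4] [158.  99.] X [ 0.104 -0.86   0.5  ]
top 0.132 hist [31 33 39 68 80 76 62 14  5] 106.2
  lo 14 408 157.0 99.1 [524.  107.3  95.1] [0.991 0.13  0.001] [524.3 107.3  95.2] [158. 107.] X [ 0.114 -0.858  0.5  ]
  lo 5 196 157.5 97.0 [524.  108.   97.9] [0.992 0.123 0.005] [524.  108.3  97.8] [158. 100.] X [ 0.114 -0.858  0.5  ]
top 0.145 hist [28 35 40 60 88 75 57 15  4] 103.0
  lo 14 402 157.2 99.3 [524.2 107.   95.3] [0.991 0.133 0.007] [524.3 107.3  95.2] [158. 107.] X [ 0.125 -0.857  0.5  ]
  lo 5 192 157.3 97.8 [524.1 107.6  98.1] [0.99  0.138 0.004] [524.1 107.4  98.2] [158.  99.] X [ 0.125 -0.857  0.5  ]
side 0.12 hist [ 49  65  61  75 130 206 131  35   3] 107.6
  lo 14 755 157.0 97.3 [525.5 109.1  93.5] [ 0.992  0.123 -0.002] [525.6 106.3  95.1] [158. 105.] X [ 0.104 -0.86   0.5  ]
  lo 5 460 156.9 96.9 [525.5 109.8  94.7] [ 0.992  0.128 -0.005] [525.2 109.6  94.8] [158.  98.] X [ 0.104 -0.86   0.5  ]
side 0.132 hist [ 54  61  62  78 130 217 118  35   3] 104.5
  lo 14 758 156.9 96.8 [525.4 109.   93.5] [0.992 0.128 0.002] [525.2 108.8  93.6] [158.  99.] X [ 0.114 -0.858  0.5  ]
  lo 5 459 157.0 96.7 [525.4 109.7  94.8] [0.991 0.131 0.   ] [525.2 109.6  94.8] [158.  98.] X [ 0.114 -0.858  0.5  ]
side 0.145 hist [ 49  62  58  76 124 217 138  34   4] 100.8
  lo 14 762 157.0 97.4 [525.4 108.9  93.5] [0.991 0.132 0.007] [525.2 108.8  93.6] [158.  99.] X [ 0.125 -0.857  0.5  ]
  lo 5 472 157.3 97.2 [525.3 109.6  94.7] [0.991 0.134 0.006] [525.2 109.3  94.9] [158.  99.] X [ 0.125 -0.857  0.5  ]
```

```bash
python3 - <<'E'
from h import *
d=np.load("top0.npz")["d"];m=np.zeros_like(d,bool);m[60:200,300:450]=1;P=cloud("top",d,m)
for lo,hi in((60,150),(150,250),(250,350),(350,700)):
    k=(P[:,2]>lo)&(P[:,2]<hi);print(lo,k.sum(),np.percentile(P[k],[1,50,99],axis=0).round())
E
```

```text
60 491 [[ 484. -373.   61.]
 [ 572. -119.  104.]
 [ 781. -108.  149.]]
150 955 [[ 483. -418.  151.]
 [ 509. -132.  180.]
 [ 768. -101.  249.]]
250 13644 [[ 491. -441.  262.]
 [ 623. -282.  321.]
 [ 775. -112.  329.]]
350 1194 [[ 695. -196.  383.]
 [ 703. -151.  509.]
 [ 744. -130.  626.]]
```

Request:
move_arm(
  slide=[
    [0,0,-1],
    [0,0,-1],
    [0,0,-1],
    [0,0,-1],
    [0,0,-1],
    [0.5,-1,0],
    [0.5,-1,0],
    [0.5,-1,0],
    [0.5,-1,0],
    [0.5,-1,0],
    [0.5,-1,0],
    [0.5,-1,0],
    [0.5,-1,0],
    [0.5,-1,0],
    [0.5,-1,0],
    [0.5,-1,0],
    [0.5,-1,0],
    [0.5,-1,0],
    [0.5,-1,0],
    [0.5,-1,0],
  ],
  rotation=[
    [0,0,0.95],
    [0,0,0.95],
    [0,0,0.93],
    [0,0,0],
    [0,0,0],
    [0,0,0],
    [0,0,0],
    [0,0,0],
    [0,0,0],
    [0,0,0],
    [0,0,0],
    [0,0,0],
    [0,0,0],
    [0,0,0],
    [0,0,0],
    [0,0,0],
    [0,0,0],
    [0,0,0],
    [0,0,0],
    [0,0,0],
  ],
  grip=[0,0,0,0,0,0,0,0,0,0,0,0,0,0,0,0,0,0,0,0],
  newtons=60,
)

```text
clock: 3.3
tcp_pos: [376.5, -236.7, 429.0]
orientation: [[1.0, 0.03, 0.0], [0.03, -1.0, -0.0], [0.0, 0.0, -1.0]]
contact_force: [0.1, 0.3, 1.4]
width: 85.5
grasp_force: 0.0
```

Request:
move_arm(
  slide=[
    [0.28,-1,0],
    [0.28,-1,0],
    [0.28,-1,0],
    [0.28,-1,0],
    [0.28,-1,0],
    [0.28,-1,0],
    [0.28,-1,0],
    [0.28,-1,0],
    [0.28,-1,0],
    [0.28,-1,0],
    [0.28,-1,0],
    [0.28,-1,0],
    [0.28,-1,0.5],
    [0.28,-1,1],
    [0.28,-1,1],
    [0.28,-1,1],
    [0.28,-1,1],
    [0.28,-1,1],
    [0.28,-1,1],
    [0.28,-1,1],
  ],
  rotation=[
    [0,0,0],
    [0,0,0],
    [0,0,0],
    [0,0,0],
    [0,0,0],
    [0,0,0],
    [0,0,0],
    [0,0,0],
    [0,0,0],
    [0,0,0],
    [0,0,0],
    [0,0,0],
    [0,0,0],
    [0,0,0],
    [0,0,0],
    [0,0,0],
    [0,0,0],
    [0,0,0],
    [0,0,0],
    [0,0,0],
  ],
  grip=[0,0,0,0,0,0,0,0,0,0,0,0,0,0,0,0,0,0,0,0],
)

```text
clock: 5.8
tcp_pos: [501.1, 267.0, 240.7]
orientation: [[1.0, 0.03, 0.0], [0.03, -1.0, 0.0], [0.0, -0.0, -1.0]]
contact_force: [1.1, -0.0, 0.6]
width: 85.2
grasp_force: 0.0
```

Request:
move_arm(
  slide=[
    [0.03,-0.8,0.6],
    [0.03,-0.8,0.6],
    [0,-0.8,0.6],
    [0,0,1],
    [0,0,1],
    [0,0,0.8],
    [0,0,0.5],
    [0,0,0.5],
    [0,0,0],
    [0,0,0],
    [0,0,0],
    [0,0,0],
    [0,0,0],
    [0,0,0],
    [0,0,0],
    [0,0,0],
  ],
  rotation=[
    [0,0,0],
    [0,0,0],
    [0,0,0],
    [0,0,0],
    [0,0,0],
    [0,0,0],
    [0,0,0],
    [0,0,0],
    [0,0,0],
    [0,0,0],
    [0,0,0],
    [0,0,0],
    [0,0,0],
    [0,0,0],
    [0,0,0],
    [0,0,0],
  ],
  grip=[0,0,0,0,0,0,0,0,1,1,1,1,1,1,1,1],
  newtons=80,
)

```text
clock: 7.8
tcp_pos: [501.3, 326.1, 102.1]
orientation: [[1.0, 0.03, 0.001], [0.03, -1.0, 0.0], [0.001, -0.0, -1.0]]
contact_force: [-0.0, -0.4, 5.6]
width: 14.4
grasp_force: 78.0
```

Request:
move_arm(
  slide=[
    [0,0,-0.3],
    [0,0,-0.6],
    [0,0,-1],
    [0,0,-1],
    [0,0,-1],
    [0,0,-1],
    [0,0,-1],
    [0,0,0],
    [0,0,0],
    [0,0,0],
    [0,0,0],
    [0,0,0],
    [0,0,0],
    [0,0,0],
    [0,0,0],
  ],
  rotation=[
    [0,0,0],
    [0,0,0],
    [0,0,0],
    [0,0,0],
    [0,0,0],
    [0,0,0],
    [0,0,-1],
    [-0.87,0,0],
    [-0.87,0,0],
    [-0.87,0,0],
    [-0.87,0,0],
    [-0.87,0,0],
    [-0.88,0,0],
    [0,0,0],
    [0,0,0],
  ],
  grip=[1,1,1,1,1,1,1,1,1,1,1,1,1,1,1],
)

```text
clock: 9.68
tcp_pos: [501.0, 326.0, 249.4]
orientation: [[0.992, 0.112, 0.065], [0.129, -0.86, -0.493], [0.0, 0.498, -0.867]]
contact_force: [-0.1, 0.3, -1.8]
width: 14.0
grasp_force: 78.5
```

Request:
move_arm(
  slide=[
    [-0.03,0.75,0.58],
    [-0.03,0.75,0.58],
    [-0.03,0.75,0.58],
    [-0.03,0.75,0.58],
    [-0.03,0.75,0.58],
    [-0.03,0.75,0.58],
    [0,0,0],
    [0,0,0],
  ],
  rotation=[
    [0,0,0],
    [0,0,0],
    [0,0,0],
    [0,0,0],
    [0,0,0],
    [0,0,0],
    [0,0,0],
    [0,0,0],
  ],
  grip=[1,1,1,1,1,1,1,1],
)

```text
clock: 10.68
tcp_pos: [515.0, 185.4, 229.7]
orientation: [[0.992, 0.112, 0.065], [0.129, -0.859, -0.495], [0.0, 0.499, -0.866]]
contact_force: [-0.3, -0.3, -1.1]
width: 14.2
grasp_force: 78.5
```

```bash
python3 - <<'E'
from fit import *
s=manip.read_state();T=np.array(s['tcp_pos']);R=np.array(s['orientation']);print(T.round(1),R.round(3),s['contact_force'])
ims=[]
for cam in("top","side"):
    p,d=manip.capture(cam);np.savez(cam+"1.npz",p=p,d=d);ims.append(p[100:340,150:350])
    for l in ("cover",):
        for r in manip.masks_of(cam,l)[:2]:
            P=cloud(cam,d,r["mask"]);print(cam,round(r["conf"],2),r["bbox"],len(P))
            if len(P)<300: continue
            Q,c,n=plane(P,2,cond=lambda n:abs(n[2]-.866)<.06)
            ce,wh,dd=rect(Q,n,c)
            print(" n",n.round(3),"c",ce.round(1),np.round(wh,1),"dir",dd.round(3),"in tool",((ce-T)@R).round(1),(dd@R).round(3),(n@R).round(3))
cv2.imwrite("pics/h1.png",np.hstack([cv2.resize(i,None,fx=2,fy=2) for i in ims])[:,:,::-1])
E
```

```text
[515.  185.4 229.7] [[ 0.992  0.112  0.065]
 [ 0.129 -0.859 -0.495]
 [ 0.     0.499 -0.866]] [-0.34995124 -0.3175135  -1.14780593]
top 0.86 [208.6, 146.7, 32.5, 64.5] 1467
 n [-0.066  0.481  0.874] c [519.  145.8 161.5] [170.5  96.8] dir [0.991 0.134 0.001] in tool [-1.2  0.4 79. ] [ 1.    -0.004 -0.004] [-0.003  0.016 -1.   ]
```

View pics/h1.png

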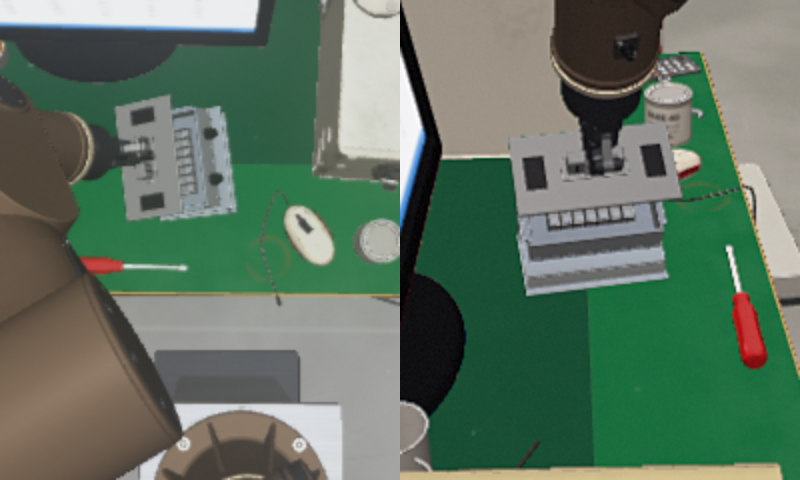

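```bash
python3 - <<'E'
from fit import *
s=manip.read_state();T=np.array(s['tcp_pos']);R=np.array(s['orientation'])
for cam,rim in(("top",(524.1,107.8,98.0)),("side",(525.3,109.7,94.8))):
    d=np.load(cam+"1.npz")["d"];P=cloud(cam,d,d>0);q=(P-T)@R
    k=(abs(q[:,0])<93)&(abs(q[:,1])<56)&(abs(q[:,2]-79)<6)
    Q=P[k];q=q[k];h=np.median(q[:,2]);k=abs(q[:,2]-h)<3;Q=Q[k];q=q[k]
    e=np.percentile(q[:,:2],[.5,99.5],axis=0)
    r=(np.array(rim)-T)@R
    ang=cv2.minAreaRect(q[:,:2].astype(np.float32))
    print(cam,len(q),"plate h",h.round(1),"centre",e.mean(0).round(2),"size",(e[1]-e[0]).round(1),ang,"rim in tool",r.round(1))
E
```

```text
top 1081 plate h 79.4 centre [-1.34  0.95] size [170.4  96.4] ((-1.1002273559570312, 0.40180206298828125), (171.61936950683594, 99.63445281982422), 0.2105264961719513) rim in tool [ -1.1   2.5 153.5]
side 2454 plate h 80.3 centre [ 0.6  -1.95] size [170.2  95. ] ((0.42163848876953125, -1.434661865234375), (97.77347564697266, 171.95028686523438), 89.5229263305664) rim in tool [  0.3  -0.6 155.4]
```

Request:
move_arm(
  slide=[
    [0,0.058,0.4],
    [0,0,0.6],
    [0,0,0.6],
    [0,0,0.4],
    [0,0,0],
    [0,0,0.1],
    [0,0,0.1],
    [0,0,0.1],
    [0,0,0],
  ],
  rotation=[
    [0,0,0],
    [0,0,0],
    [0,0,0],
    [0,0,0],
    [0,0,0],
    [0,0,0],
    [0,0,0],
    [0,0,0],
    [0,0,0],
  ],
  grip=[1,1,1,1,1,1,1,1,1],
  newtons=110,
)

```text
clock: 12.0
tcp_pos: [518.8, 156.0, 180.7]
orientation: [[0.992, 0.112, 0.065], [0.13, -0.859, -0.495], [0.0, 0.499, -0.866]]
contact_force: [-0.1, 1.3, -1.7]
width: 13.3
grasp_force: 111.8
```

Request:
move_arm(
  slide=[
    [0,0,0.1],
    [0,0,0.1],
    [0,0,0.1],
    [0,0,0],
  ],
  rotation=[
    [0,0,0],
    [0,0,0],
    [0,0,0],
    [0,0,0],
  ],
  grip=[1,1,1,1],
)

```text
clock: 12.5
tcp_pos: [519.5, 152.5, 174.5]
orientation: [[0.992, 0.112, 0.066], [0.13, -0.859, -0.495], [0.001, 0.499, -0.866]]
contact_force: [-1.6, 6.7, 9.8]
width: 13.1
grasp_force: 113.3
```

Request:
move_arm(
  slide=[
    [0,0,0.08],
    [0,0,0.08],
    [0,0,0],
  ],
  rotation=[
    [0,0,0],
    [0,0,0],
    [0,0,0],
  ],
  grip=[1,1,1],
)

```text
clock: 12.88
tcp_pos: [519.3, 150.2, 170.6]
orientation: [[0.992, 0.112, 0.065], [0.129, -0.859, -0.495], [-0.0, 0.499, -0.866]]
contact_force: [-1.0, 0.3, -2.2]
width: 13.2
grasp_force: 111.6
```

Request:
move_arm(
  slide=[
    [0,0,0.08],
    [0,0,0.08],
    [0,0,0],
  ],
  rotation=[
    [0,0,0],
    [0,0,0],
    [0,0,0],
  ],
  grip=[1,1,1],
)

```text
clock: 13.25
tcp_pos: [519.6, 148.3, 167.2]
orientation: [[0.992, 0.112, 0.065], [0.129, -0.859, -0.495], [-0.0, 0.499, -0.866]]
contact_force: [-4.1, 7.0, 7.1]
width: 13.4
grasp_force: 113.3
```

Request:
move_arm(
  slide=[
    [0,0,0.08],
    [0,0,0.08],
    [0,0,0],
  ],
  rotation=[
    [0,0,0],
    [0,0,0],
    [0,0,0],
  ],
  grip=[1,1,1],
)

```text
clock: 13.62
tcp_pos: [519.8, 146.5, 164.1]
orientation: [[0.992, 0.112, 0.065], [0.129, -0.859, -0.495], [0.0, 0.499, -0.866]]
contact_force: [-7.2, 10.3, 15.5]
width: 13.3
grasp_force: 114.4
```

Request:
move_arm(
  slide=[
    [0,0,0.07],
    [0,0,0.07],
    [0,0,0],
  ],
  rotation=[
    [0,0,0],
    [0,0,0],
    [0,0,0],
  ],
  grip=[1,1,1],
)

```text
clock: 14.0
tcp_pos: [519.9, 145.8, 162.9]
orientation: [[0.992, 0.111, 0.066], [0.129, -0.859, -0.495], [0.002, 0.499, -0.867]]
contact_force: [-21.7, 26.7, 49.3]
width: 13.2
grasp_force: 120.1
```

Request:
move_arm(
  slide=[
    [0,0,-0.1],
    [0,0,-0.1],
    [0,0,-0.1],
    [0,0,0],
  ],
  rotation=[
    [0,0,0],
    [0,0,0],
    [0,0,0],
    [0,0,0],
  ],
  grip=[1,1,1,1],
)

```text
clock: 14.5
tcp_pos: [519.6, 148.5, 167.5]
orientation: [[0.992, 0.112, 0.065], [0.129, -0.859, -0.495], [0.0, 0.499, -0.866]]
contact_force: [-3.7, 7.4, 5.3]
width: 13.1
grasp_force: 113.2
```

Request:
move_arm(
  slide=[
    [0,0,0],
    [0,0,0],
    [0,0,0],
    [0,0,0],
    [0,0,0],
    [0,0,-0.5],
    [0,0,-1],
    [0,0,-1],
    [0,0,-1],
    [0,0,-1],
    [0,0,0],
  ],
  rotation=[
    [0,0,0],
    [0,0,0],
    [0,0,0],
    [0,0,0],
    [0,0,0],
    [0,0,0],
    [0,0,0],
    [0,0,0],
    [0,0,0],
    [0,0,0],
    [0,0,0],
  ],
  grip=[0,0,0,0,0,0,0,0,0,0,0],
)

```text
clock: 15.88
tcp_pos: [512.9, 205.3, 266.6]
orientation: [[0.991, 0.112, 0.068], [0.13, -0.86, -0.493], [0.003, 0.498, -0.867]]
contact_force: [-0.2, -0.6, 0.4]
width: 85.5
grasp_force: 0.0
```

```bash
python3 - <<'E'
from fit import *
s=manip.read_state();R=np.array(s['orientation']);print(s['clock'],s['tcp_pos'],s['contact_force'],s['width'])
ims=[]
for cam,rim in(("top",(524.1,107.8,98.0)),("side",(525.3,109.7,94.8))):
    p,d=manip.capture(cam);np.savez(cam+"2.npz",p=p,d=d);ims.append(p[120:270,180:305])
    P=cloud(cam,d,d>0);q=(P-np.array(rim))@R   # tool axes, z into box
    k=(abs(q[:,0])<84)&(abs(q[:,1])<45)&(q[:,2]>-16)&(q[:,2]<10)&~((abs(q[:,0])<36)&(abs(q[:,1])<15))
    q=q[k];A=np.c_[q[:,:2],np.ones(len(q))];w=np.ones(len(q),bool)
    for _ in range(4): f=np.linalg.lstsq(A[w],q[w,2],rcond=None)[0];w=abs(q[:,2]-A@f)<2.5
    print(cam,w.sum(),"plane",f.round(4),"end -63:",(f[2]-63*f[0]).round(2),"+63:",(f[2]+63*f[0]).round(2))
    a=(P-np.array(rim))@R;g=(abs(a[:,2]-f[2])<3)&(abs(a[:,0])<95)&(abs(a[:,1])<60)
    print(np.percentile(a[g],[.5,99.5],axis=0).round(1))
cv2.imwrite("pics/h2.png",np.hstack([cv2.resize(i,None,fx=3,fy=3,interpolation=cv2.INTER_CUBIC) for i in ims])[:,:,::-1])
E
```

```text
15.875 [512.93070436 205.34836154 266.6300731 ] [-0.21210693 -0.56527161  0.4329359 ] 85.53670672316409
top 730 plane [ 4.8000e-03 -5.0000e-04 -4.1861e+00] end -63: -4.49 +63: -3.88
[[-85.3 -50.7  -7.1]
 [ 84.5  47.4  -1.2]]
side 1756 plane [ 1.3000e-03 -6.0000e-03 -5.0865e+00] end -63: -5.17 +63: -5.0
[[-84.8 -49.9  -8. ]
 [ 85.1  45.3  -2.1]]
```

View pics/h2.png

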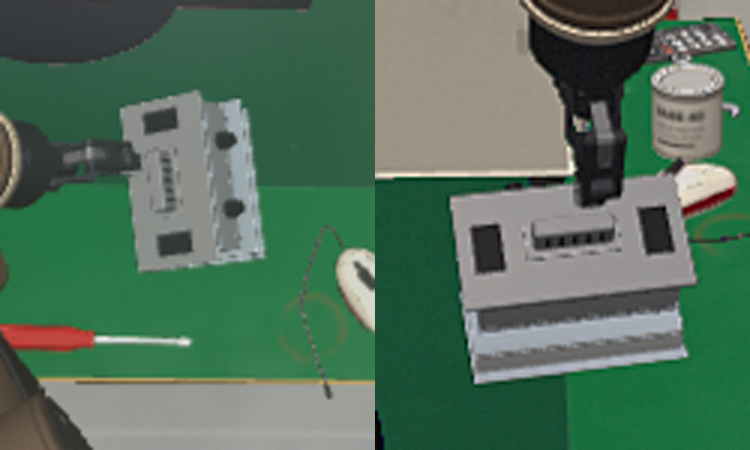

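```bash
python3 -c "
from station import manip
print(manip.job_done())"
```

```text
the job is handed in; nothing more can be done
None
```

The cover is pressed home on the box and released, and the job was handed in at about 16 s. The cameras put the plate 4–5 mm out at both ends (5 mm is flush), and the press was about 57 N. I inferred the snap from the force drop and the level plate, since the hand-in returned no verdict. The tin and screwdriver were never touched.

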